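Draw the nest out of the press and show the cocking ring to the inspection camera

TASK

A pin has just been pressed into the chromed cocking ring: draw the hand press's sliding nest out towards you by its black knob until the detent holds it, then lift the ring out of the nest. Hold the ring up to the inspection camera, centred on the lens axis 100 mm in front of the lens, one of its open faces square to the lens and its pin pointing straight up as the camera sees it. Finish holding it still there between the fingers, with the slide left out in its detent, and do not drop the ring, touch the camera or its stand, or disturb the other things on the desk.

Things in the scene. Friction and masses are not known exactly. Their poses are not given: they have to be found in the camera images.
- press: dark cast-iron hand press, fixed. Base 395 x 110 mm, top 25 mm above the desk; head 52 mm wide, 170 to 260 mm high, its front face 27 mm in front of the ram axis; black ball-ended lever standing up and back on its -y side, 390 mm high. Origin on the desk under the ram axis; -x is its front, z up. Punch 144 mm above the desk. A rail to the front (-x) carries the sliding nest
- nest_slide (a joint): travel of the sliding nest towards the press's front, m: 0 = fully in, under the ram (the start); 0.110 = out, where a sprung ball drops into a notch in the slide's edge and holds it (it lets go at about 6 N); hard stop at 0.112. Above 0.107 the ball is in the notch. Sliding takes about 2 N
- slide_knob (a point): middle of the black upright knob at the front end of the slide, 105 mm in front of the nest's middle: 18 mm in diameter, 62 to 90 mm above the desk (this point 76 mm), to be pinched from above. The slide's plate, 56 mm wide, lies 26 mm below this point. Moves with the slide; axes as the press's
- nest (a point): centre of the ring when it stands in the brass nest, 90 mm above the desk; moves with the slide, axes as the press's. The nest is 27 mm along x and 40 mm along y; its slot holds the lowest 16 mm of the ring
- cocking_ring: chromed ring standing on edge in the nest's slot: outside diameter 56 mm, inside 46 mm, 10 mm wide along its axis, 45 to 90 g. Origin at its centre; x is its axis (along the press's x at the start), z points to the pin, straight up at the start. Its sides, 56 mm apart along its own y, are free for the fingers; both open faces are alike
- ring_pin (a point): tip of the steel pin pressed radially into the ring's rim, 7 mm in diameter, standing 12 mm out of the rim (40 mm from the ring's centre)
- camera_stand: inspection camera's stand, fixed: base plate 150 x 130 mm, steel column 22 mm thick, 350 mm tall at x = 95 mm; origin on the desk, -x its front. Carries the grey and black camera (46 mm square body, lens with a 64 mm ring light, white in front), which reaches 165 mm out from the column. Its height and downward tilt (0.1 to 0.4 rad) differ each time and are clamped
- lens (a point): middle of the front of the camera's lens. Axes as focus
- focus (a point): the place to show the ring: the point in the air on the lens axis 100 mm in front of the lens. Its x axis runs along the lens axis towards the camera, its y axis is level, its z axis is up in the camera's picture (it leans back from upright, away from the camera, by the camera's tilt)
- lens_spanner: white nylon lens spanner lying flat, 150 x 34 x 6 mm, origin at the middle of its underside; leave alone
- counter_dial: brass film counter dial lying flat, 32 mm in diameter, 10 mm tall, origin at the middle of its underside; leave alone
- lens_hood: matte black lens hood standing mouth up, 68 mm in diameter, 36 mm tall, origin at the middle of its underside; leave alone
- leaf_shutter: black leaf shutter with a chromed front, lying flat, 64 mm in diameter, 23 mm tall, origin at the middle of its underside; leave alone
- loupe: black eye loupe standing up, 38 mm in diameter, 38 mm tall, origin at the middle of its underside; leave alone
- screwdriver: small red-handled screwdriver lying on the desk, 130 mm long; leave alone

How it is judged:
By the outcome, as a careful person would: the job done as asked, in the order asked, and still so for the second after the job is handed in, while the arm keeps its last pose, push and grip.
It also fails if it takes over 58 s, if anything falls off the work surface, if the arm or the gripper's body presses on something with over 40 N, if the wrist force passes 120 N, or if a joint passes its speed limit or range.

ROBOT

A 7-joint arm with a two-finger parallel gripper is mounted at the origin on the work surface. World frame = base frame: x ahead of the robot, y to its left, z up, the work surface at z = 0. Lengths are in m, angles in rad, forces in N, time in s.
With the tool pointing down it reaches from about 0.425 to 0.95 m from the base axis. Payload 4.7 kg.
Tool frame: the origin (TCP) lies at the very end of the fingers, on their centre line; the grasp point (between the pads) lies 19 mm behind it; z points along the fingers, y is the line along which they close (so a half turn about z gives the same grasp; the last joint's range is limited). The gripper opens to 87 mm and grips with 3 to 60 N. Pads are 19 mm wide; open, the fingers measure 117 mm over their backs; the gripper's body (75 mm by 190 mm) begins 51 mm behind the grasp point.
Start: joints at [1.143, 0.469, -0.049, 1.532, 0.024, 1.141, -0.082], TCP at [0.262, -0.622, 0.223] pointing down, gripper open.
Joint ranges: [-2.59, 2.59], [-0.33, 1.99], [-1.39, 1.29], [0.1, 2.45], [-1.04, 4.18], [0.21, 1.99], [-2.66, 2.66]. Speed limits (rad/s): [2.57, 2.57, 3.14, 3.14, 3.14, 3.14, 3.14].

INTERFACE

Orientations are given as a unit quaternion [x, y, z, w].
In Python, from station import manip gives the robot as it stands.
- The arm moves only by the tool step_arm, never from a script. Its argument "rows" is a list of rows, each a list of 6 numbers: the shift along the tool's x, y, z scaled (see below), then the turn, a rotation vector about the tool's x, y, z scaled (see below). A call has 1 to 20 rows; each row shifts and turns the commanded pose from where the row before left it, along the tool's axes as they then stand; what a row does not reach is not made up. The controller multiplies each number of a shift by 0.5 m and each number of a turn by 4 degrees. A row lasts 1/8 s, in which the tool goes at most 62.5 mm and 10.7 degrees, less where a joint would pass 70% of its speed; a pose out of reach is approached as far as the arm can. A call with a number of a shift or a turn outside -1 to 1 is refused whole. A call with a gripper value outside its range is refused whole. "fingers" is the opening, from 0 (shut) to 1 (fully open), set as the call begins (left out, the last holds). The fingers move at their own pace and stop on an object; "newtons" is the grip in N (left out, the last holds). Time passes only in rows, so rows that do not move let the fingers close. It gives the time, the measured TCP pose, the force, the opening and the grip force at its end, in the units of the state.
- manip.get_state(): the state, without advancing time (a new reading comes with each control period).
- manip.snapshot(name): name is "scene" or "top"; returns (picture, depth): 420x560x3 uint8, red, green, blue; 420x560 float32, m along the optical axis (not along the pixel's ray), 0 where there is no reading.
- manip.camera_model(name): a dict with "mtx" (3x3 intrinsics, pixels), "k1" (the pictures are not rectified: a ray, as slopes to the right and down, at radius r is drawn at 1 + k1 r^2 times it, then the intrinsics apply), "origin" and "attitude" of the camera in the world. Camera axes: x right, y up, looking along -z (the intrinsics and any distortion apply to the point x, -y, -z); pixel columns grow to the right and rows downward; lengths in m; the calibration is good to about 2 mm. A picture is of the moment at which its call begins. camera_model takes no time and is no camera call.
- manip.finish_job(): hands the job in; it is judged then, once.
The state is a dict: "t": time; "joint_positions": joint angles; "joint_velocities": joint speeds; "joint_efforts": joint torques, N m; "tool_pos": TCP position; "tool_rot": TCP orientation; "ft_force": force on the tool from outside, world axes, zero at the start; "moment": the same for the moment, N m; "gripper_width": finger opening in m; "grip_force": force on a finger pad.
Only numpy, scipy, OpenCV 4.12 (cv2) and the standard library are available. Lean on these libraries where they do the work, as an engineer would, in place of code of your own. Each camera call takes 0.05 s, during which the arm holds its last target. There are 200 camera calls.

## Working session

There is one attempt and no reset: what is moved stays moved. The work goes in short steps, Python scripts to look and compute and a tool call to move; the robot and the scene stay as the last step left them, time stands still between calls to the robot, and variables do not carry over. Pictures are saved under pics/ and viewed, at most 10 in all, crops included, and the job is handed in when it is done.

Besides the shell and the picture viewer there is one more tool, called after "Emit:" as name(argument=value, ...) on one line, values as JSON. step_arm: Moves the arm, as the interface text tells. Shifts and turns lie within -1 to 1; 1 stands for 0.5 m of shift or 4 degrees of turn. Its arguments: {"type":"object","properties":{"rows":{"type":"array"},"fingers":{"type":"number"},"newtons":{"type":"number"}},"required":["rows"]}

```bash
mkdir -p pics
cat > h.py <<'E'
import numpy as np, cv2
from scipy.spatial.transform import Rotation as R
from station import manip
def cam(n):
    m=manip.camera_model(n); a=np.array(m["attitude"],float)
    Rm=R.from_quat(a).as_matrix() if a.size==4 else a.reshape(3,3)
    return np.array(m["mtx"]),m["k1"],np.array(m["origin"]),Rm
def ray(n,u,v):
    K,k,o,Rm=cam(n)
    p=cv2.undistortPoints(np.array([[[u,v]]],float),K,np.array([k,0,0,0.]))[0,0]
    return o,Rm@np.array([p[0],-p[1],-1])
def onz(n,u,v,z):
    o,d=ray(n,u,v); return o+d*(z-o[2])/d[2]
def dep(n,u,v,D):
    o,d=ray(n,u,v); return o+d*D
def cloud(n,D):
    K,k,o,Rm=cam(n); v,u=np.mgrid[:420,:560]
    p=cv2.undistortPoints(np.stack([u,v],-1).reshape(-1,1,2).astype(float),K,np.array([k,0,0,0.]))[:,0]
    P=np.c_[p[:,0],-p[:,1],-np.ones(len(p))]*D.reshape(-1,1)
    return (P@Rm.T+o).reshape(420,560,3)
def proj(n,P):
    K,k,o,Rm=cam(n); q=(np.asarray(P)-o)@Rm; s=np.array([q[0],-q[1]])/-q[2]
    s=s*(1+k*(s@s)); return K[0,0]*s[0]+K[0,2],K[1,1]*s[1]+K[1,2]
E
python3 - <<'E'
from h import *
for n in("scene","top"):
    I,D=manip.snapshot(n); np.savez(f"{n}0.npz",I=I,D=D)
    cv2.imwrite(f"pics/{n}0.png",cv2.resize(I[:,:,::-1],(800,600)))
    print(n,manip.camera_model(n),(D==0).mean())
print(manip.get_state())
E
```

```text
scene {'mtx': array([[470.53807304,   0.        , 270.74965764],
       [  0.        , 470.53807304, 211.12059084],
       [  0.        ,   0.        ,   1.        ]]), 'k1': -0.012322161460271538, 'origin': array([ 1.50874865, -0.49236695,  1.20064285]), 'attitude': array([0.32687227, 0.20455962, 0.4793085 , 0.78839917])} 0.003983843537414966
top {'mtx': array([[483.7289099 ,   0.        , 272.9018629 ],
       [  0.        , 483.7289099 , 203.39443831],
       [  0.        ,   0.        ,   1.        ]]), 'k1': -0.021735942476669143, 'origin': array([ 0.34105428, -0.0090824 ,  1.38477821]), 'attitude': array([ 0.05463731, -0.05027257, -0.69931382,  0.71094839])} 0.0038775510204081634
{'t': 0.1, 'joint_positions': array([ 1.14311084,  0.46936693, -0.04861942,  1.53354999,  0.02417438,
        1.14099214, -0.08230623]), 'joint_velocities': array([-0.00228972, -0.00186121, -0.0010095 , -0.00379629, -0.0005002 ,
        0.00086392,  0.00184839]), 'joint_efforts': array([ 1.87618446e-05, -5.09172499e+01, -8.14728811e-02, -2.36831510e+01,
       -6.15147664e-02,  3.44579900e-02,  6.37084668e-05]), 'tool_pos': array([ 0.26190561, -0.62154852,  0.22161069]), 'tool_rot': array([ 9.80179232e-01,  1.98110892e-01, -2.27335948e-04, -8.33813087e-04]), 'ft_force': array([ 1.08875113, -0.33077297,  0.0015144 ]), 'moment': array([-0.01306411,  0.03198746,  0.0386202 ]), 'grip_force': 0.0, 'gripper_width': 0.08692667541669476}
```

View pics/scene0.png

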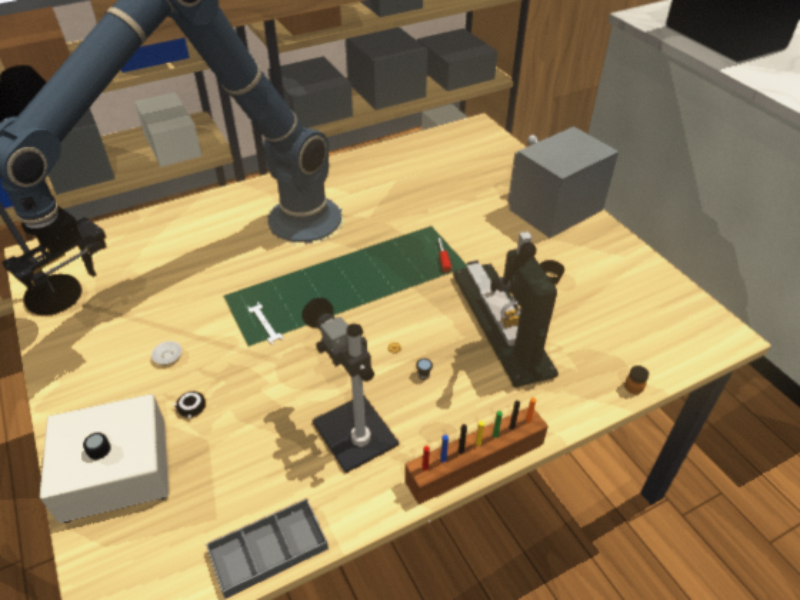

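View pics/top0.png

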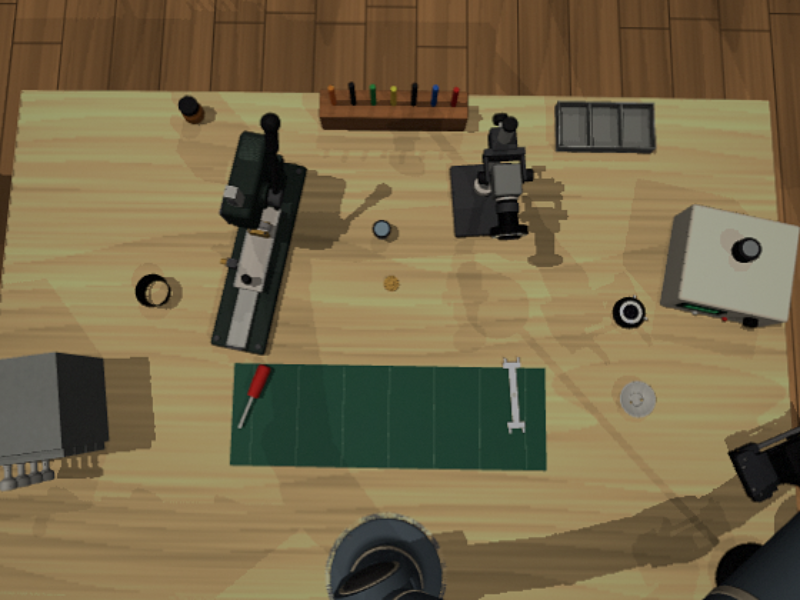

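The scene view shows the press on the right, with the nest at about (510,315), and the inspection camera at about (340,340), its lens facing left and up towards the base. In the top view the press is at about (255,240) with its knob at (247,280), and the camera lens is at (508,235). Next I'll enlarge both.

Run:
```python
from h import *
S=np.load("scene0.npz");T=np.load("top0.npz")
def c(I,u,v,w,h): return cv2.resize(I[v:v+h,u:u+w,::-1],(400,300),interpolation=cv2.INTER_CUBIC)
boxes=[(S,"scene",310,165,88,66),(T,"top",135,110,96,72),(S,"scene",205,200,80,60),(T,"top",310,75,100,75)]
t=[c(b[0]["I"],*b[2:]) for b in boxes]
cv2.imwrite("pics/z0.png",np.vstack([np.hstack(t[:2]),np.hstack(t[2:])]))
C=cloud("top",T["D"]); CS=cloud("scene",S["D"])
print("desk z",np.median(C[250:260,230:250,2]),np.median(CS[290:310,120:140,2]))
# press base extents: z~0.025 dark
g=T["I"].astype(int)
m=(abs(C[...,2]-.025)<.008)&(g.max(-1)<75)
m[:, :140]=0; m[:,225:]=0; m[260:]=0;m[:100]=0
n,l,s,_=cv2.connectedComponentsWithStats(m.astype(np.uint8)); 
pts=C[m&(l>0)&np.isin(l,[i for i in range(1,n) if s[i,4]>40])][:,:2].astype(np.float32)
print("base",len(pts),cv2.minAreaRect(pts),cv2.boxPoints(cv2.minAreaRect(pts)))
# stand base
m=(C[...,2]>.004)&(C[...,2]<.025)&(g.max(-1)<90); m[:,:305]=0;m[:,360:]=0;m[:105]=0;m[175:]=0
pts=C[m][:,:2].astype(np.float32); print("stand",len(pts),np.median(C[m][:,2]),cv2.boxPoints(cv2.minAreaRect(pts)))
```

```text
desk z 0.0009320627896397538 0.0006678851672827779
base 2275 ((0.6162881851196289, 0.2663596570491791), (0.10870175808668137, 0.3941344916820526), 79.33853149414062) [[0.41256762 0.2494056 ]
 [0.7998983  0.17648843]
 [0.82000875 0.28331372]
 [0.43267804 0.35623088]]
stand 1229 0.014450662363084232 [[ 0.6603444  -0.12550414]
 [ 0.6672668  -0.25059953]
 [ 0.81787974 -0.24226516]
 [ 0.8109574  -0.11716977]]
```

View pics/z0.png

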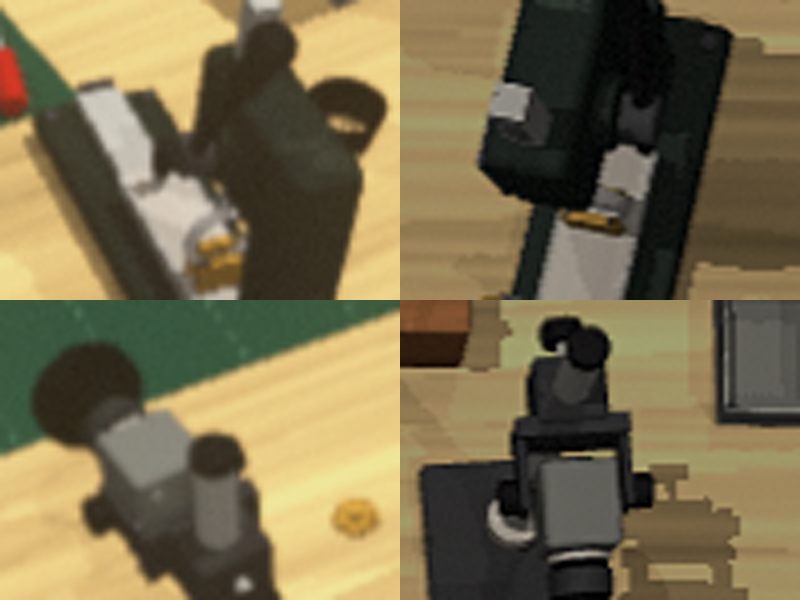

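The top row shows the press: a dark base, a white slide, the black knob, and the ring in its brass nest just in front of the head. The bottom row shows the camera: a grey body and a black ring light seen from behind. Next I'll measure the knob, ring and camera planes.

Run:
```python
from h import *
S=np.load("scene0.npz");T=np.load("top0.npz")
C=cloud("top",T["D"]); CS=cloud("scene",S["D"])
px=np.array([.9827,-.185]); py=np.array([.185,.9827])
b0=np.array([.6163,.26636])
def loc(P): q=P[...,:2]-b0; return np.stack([q@px,q@py,P[...,2]],-1)
for nm,c,I in(("top",C,T["I"]),("scene",CS,S["I"])):
    L=loc(c); box=(abs(L[...,0])<.2)&(abs(L[...,1])<.06)
    sl=box&(L[...,2]>.04)&(L[...,2]<.056)
    a=L[sl]; print(nm,"slide n",len(a),"x",np.percentile(a[:,0],[1,99]),"y",np.percentile(a[:,1],[1,50,99]),"z",np.median(a[:,2]))
    for lo,hi,x1 in((.075,.1,-.02),(.062,.1,.0),(.1,.15,.02)):
        k=box&(L[...,2]>lo)&(L[...,2]<hi)&(L[...,0]<x1)&(abs(L[...,1])<.045)
        a=L[k]
        if len(a): print("  z",lo,hi,len(a),a.mean(0).round(4),a.min(0).round(3),a.max(0).round(3))
    h=box&(L[...,2]>.2)&(L[...,2]<.27); a=L[h]; print("  head",np.percentile(a,[1,50,99],axis=0).round(3).tolist())
    if nm=="top":
        hsv=cv2.cvtColor(I,cv2.COLOR_RGB2HSV); br=(hsv[...,0]>12)&(hsv[...,0]<30)&(hsv[...,1]>130)&box&(L[...,2]>.05)
        print("brass",L[br].mean(0),L[br].min(0),L[br].max(0),br.sum())
sx=np.array([.9985,.0553]);sy=np.array([-.0553,.9985]);s0=np.array([.739,-.184])
def sl(P): q=P[...,:2]-s0; return np.stack([q@sx,q@sy,P[...,2]],-1)
for nm,c,I in(("top",C,T["I"]),("scene",CS,S["I"])):
    L=sl(c); k=(abs(L[...,0])<.3)&(abs(L[...,1])<.15)&(L[...,2]>.1)&(c[...,0]>.4)
    for z in np.arange(.1,.5,.02):
        a=L[k&(L[...,2]>z)&(L[...,2]<z+.02)]
        if len(a)>3: print(nm,round(z,2),len(a),np.percentile(a[:,0],[2,50,98]).round(3),np.percentile(a[:,1],[2,50,98]).round(3))
    g=k&(I.min(-1)>75)&(L[...,0]<.06); n,l,st,_=cv2.connectedComponentsWithStats(g.astype(np.uint8))
    i=1+np.argmax(st[1:,4]); m=cv2.erode((l==i).astype(np.uint8),np.ones((3,3)))>0; a=L[m]; ce=a.mean(0); nv=np.linalg.svd(a-ce)[2][2]
    print(nm,"grey",st[i],ce.round(4),nv*np.sign(nv[2]),np.ptp(a,axis=0))
```

```text
top slide n 1078 x [-0.1943354   0.15955182] y [-0.02674667 -0.00290751  0.05190417] z 0.04983750125576303
  z 0.075 0.1 34 [-0.0633 -0.0011  0.0878] [-0.071 -0.008  0.076] [-0.056  0.006  0.093]
  z 0.062 0.1 38 [-0.0636 -0.0016  0.086 ] [-0.071 -0.008  0.066] [-0.056  0.006  0.093]
  head [[0.016, -0.058, 0.204], [0.082, -0.013, 0.258], [0.163, 0.026, 0.266]]
brass [ 0.02767555 -0.00029229  0.08675001] [-0.0369602  -0.05357884  0.05026435] [0.1249668  0.05951979 0.35026148] 56
scene slide n 498 x [-0.18519343  0.1964312 ] y [-0.03128418 -0.01393925  0.03079385] z 0.048035580530277566
  z 0.075 0.1 20 [-0.0546 -0.0061  0.0848] [-0.064 -0.012  0.077] [-0.045  0.001  0.089]
  z 0.062 0.1 33 [-0.0532 -0.0059  0.0789] [-0.064 -0.013  0.064] [-0.045  0.004  0.089]
  head [[0.029, -0.059, 0.201], [0.125, -0.019, 0.25], [0.175, 0.022, 0.264]]
top 0.1 44 [0.153 0.18  0.188] [0.045 0.097 0.142]
top 0.12 43 [0.15  0.181 0.186] [0.043 0.096 0.14 ]
top 0.14 52 [0.021 0.183 0.191] [0.005 0.099 0.14 ]
top 0.16 8 [0.015 0.018 0.02 ] [-0.009  0.005  0.007]
top 0.18 14 [0.015 0.016 0.019] [-0.007  0
[... 669 characters left out ...]
[0.028 0.038 0.042] [-0.017 -0.011 -0.   ]
scene 0.18 35 [0.03  0.039 0.043] [-0.018 -0.01   0.001]
scene 0.2 35 [0.032 0.039 0.042] [-0.017 -0.01   0.002]
scene 0.22 28 [-0.115  0.036  0.042] [-0.029 -0.015 -0.004]
scene 0.24 117 [-0.123 -0.058  0.077] [-0.041 -0.027  0.02 ]
scene 0.26 594 [-0.125 -0.019  0.078] [-0.052 -0.019  0.027]
scene 0.28 580 [-0.128 -0.017  0.053] [-0.037 -0.012  0.021]
scene 0.3 44 [0.031 0.039 0.042] [-0.016 -0.01   0.   ]
scene 0.32 44 [0.027 0.039 0.042] [-0.016 -0.012  0.001]
scene 0.34 77 [0.02  0.033 0.043] [-0.018 -0.007  0.005]
scene grey [245 263  10  31 222] [ 0.0389 -0.0097  0.1676] [-0.91321194  0.40742896  0.00675204] [0.01146699 0.01624692 0.12018277]
```

Run:
```python
from h import *
S=np.load("scene0.npz");T=np.load("top0.npz")
C=cloud("top",T["D"]); CS=cloud("scene",S["D"])
sx=np.array([.9985,.0553]);sy=np.array([-.0553,.9985]);s0=np.array([.739,-.184])
t=.117
for nm,c,I in(("top",C,T["I"]),("scene",CS,S["I"])):
    q=c[...,:2]-s0; x=q@sx;y=q@sy;z=c[...,2]
    a=-x*np.cos(t)-(z-.2902)*np.sin(t); n=-x*np.sin(t)+(z-.2902)*np.cos(t)
    k=(abs(y)<.08)&(z>.2)&(z<.33)&(abs(x)<.2)
    for lo in np.arange(-.02,.16,.01):
        m=k&(a>=lo)&(a<lo+.01)
        if m.sum()>5: print(nm,round(lo,2),m.sum(),"y",np.percentile(y[m],[2,50,98]).round(4),"n",np.percentile(n[m],[2,50,90,98]).round(4), I[m].mean(0).astype(int))
    print("amax",np.percentile(a[k],[98,99,99.5,100]))
# knob and dial by rays
for nm,I,c in(("top",T["I"],C),("scene",S["I"],CS)):
    hsv=cv2.cvtColor(I,cv2.COLOR_RGB2HSV)
    u0,v0={"top":(274,198),"scene":(276,243)}[nm]
    m=np.zeros((420,560),bool); m[v0-9:v0+10,u0-9:u0+10]=1; m&=(hsv[...,1]>170)
    yy,xx=np.nonzero(m); print(nm,"dial",m.sum(),xx.mean(),yy.mean(),onz(nm,xx.mean(),yy.mean(),.008))
    u0,v0={"top":(173,196),"scene":(350,201)}[nm]
    m=np.zeros((420,560),bool); m[v0-9:v0+10,u0-9:u0+10]=1; m&=(I.max(-1)<75)&(c[...,2]>.075)&(c[...,2]<.1)
    yy,xx=np.nonzero(m); print(nm,"knob",m.sum(),xx.mean(),yy.mean(),onz(nm,xx.mean(),yy.mean(),.09),xx.min(),xx.max(),yy.min(),yy.max())
```

```text
top -0.02 104 y [-0.0221  0.0005  0.0201] n [-0.0222 -0.0026  0.0148  0.0295] [42 41 39]
top -0.01 127 y [-0.0352 -0.0005  0.0315] n [-0.0135 -0.0051 -0.0023 -0.0004] [42 41 39]
top 0.0 161 y [-0.0346 -0.0029  0.0315] n [-0.0376 -0.0158 -0.0042 -0.0023] [22 21 20]
top 0.01 41 y [-0.0362 -0.0158  0.0315] n [-0.0245 -0.0086 -0.0028  0.0022] [44 43 37]
top 0.02 127 y [-0.0442 -0.0021  0.0364] n [-0.0256  0.0025  0.0075  0.0084] [66 66 62]
top 0.03 162 y [-0.0468  0.0003  0.0424] n [-0.0191  0.0001  0.0062  0.0085] [60 59 56]
top 0.04 160 y [-0.0454  0.0024  0.0415] n [-0.0287  0.0015  0.0072  0.0095] [61 60 57]
top 0.05 94 y [-0.0246 -0.0009  0.0197] n [-0.0299  0.005   0.0079  0.0088] [90 89 83]
top 0.06 92 y [-0.0241 -0.0001  0.0191] n [-0.0298  0.0044  0.0077  0.0096] [83 83 78]
top 0.07 85 y [-0.0209 -0.0002  0.0171] n [-0.0301 -0.0015  0.0037  0.0048] [59 56 52]
top 0.08 62 y [-0.0213 -0.0019  0.0145] n [-0.0134 -0.0018  0.002   0.0033] [28 28 28]
top 0.09 66 y [-0.0205 -0.0004  0.014 ] n [-0.0163 -0.0024  0.0015  0.0028] [27 27 28]
top 0.1 61 y [-0.0204 -0.0022  0.0117] n [-0.0171
[... 1625 characters left out ...]
0.019   0.0195] n [-0.0402 -0.0074  0.0075  0.0121] [50 44 28]
scene 0.12 74 y [-0.0397 -0.0166  0.0184] n [-0.037   0.0018  0.0115  0.0129] [48 45 30]
scene 0.13 9 y [-0.0362 -0.0221  0.0028] n [-0.0046  0.0067  0.01    0.0114] [49 54 38]
amax [0.12619254 0.12924149 0.13036677 0.13272702]
top dial 0 nan nan [nan nan nan]
top knob 34 171.55882352941177 194.94117647058823 [0.55347988 0.27649283 0.09      ] 169 175 192 198
scene dial 29 275.82758620689657 243.0344827586207 [ 0.57370965 -0.0052145   0.008     ]
scene knob 15 345.1333333333333 198.26666666666668 [0.56678802 0.26831693 0.09      ] 344 346 196 201<stdin>:19: RuntimeWarning: Mean of empty slice.
  ret = ret.dtype.type(ret / rcount)
```

```bash
python3 - <<'E' 2>/dev/null
from h import *
S=np.load("scene0.npz");T=np.load("top0.npz")
for nm,I,D in(("top",T["I"],T["D"]),("scene",S["I"],S["D"])):
    hsv=cv2.cvtColor(I,cv2.COLOR_RGB2HSV).astype(int); c=cloud(nm,D)
    def cen(lbl,m,z):
        n,l,st,ce=cv2.connectedComponentsWithStats(m.astype(np.uint8)); i=1+np.argmax(st[1:,4]); p=onz(nm,*ce[i],z)
        print(nm,lbl,st[i,4],ce[i].round(1),p.round(4),"cloud",np.median(c[l==i],0).round(4))
    w=np.zeros((420,560),bool)
    u0,v0={"top":(274,198),"scene":(276,243)}[nm]; w[v0-10:v0+11,u0-10:u0+11]=1
    cen("dial",w&(hsv[...,1]>(135 if nm=="top" else 160)),.008)
    cen("green mat",(hsv[...,0]>60)&(hsv[...,0]<90)&(hsv[...,1]>80)&(c[...,2]<.02)&(c[...,0]>.2),.001)
    cen("red handle",((hsv[...,0]<6)|(hsv[...,0]>174))&(hsv[...,1]>180)&(c[...,0]<.45)&(c[...,2]<.06),.008)
    r=c.reshape(-1,3); 
    for z0,z1 in((.0,.0)):pass
    # gripper near TCP
    g=(abs(c[...,0]-.262)<.09)&(abs(c[...,1]+.622)<.09)&(c[...,2]>.17)&(c[...,2]<.30)
    a=c[g]; print(" grip",len(a),np.percentile(a,[1,50,99],axis=0).round(3).tolist())
    b=(np.hypot(c[...,0],c[...,1])<.12)&(c[...,2]>.01)&(c[...,2]<.12);a=c[b]; print(" base",len(a),np.percentile(a,[1,50,99],axis=0).round(3).tolist())
E
```

```text
top dial 91 [273.6 198.1] [ 0.5624 -0.0007  0.008 ] cloud [ 0.563  -0.0015  0.0051]
top green mat 14777 [272.1 292. ] [ 0.2955 -0.0006  0.001 ] cloud [ 0.2946 -0.      0.0015]
top red handle 194 [180.9 266.1] [0.3633 0.2584 0.008 ] cloud [0.3634 0.255  0.0239]
```

Run:
```python
from h import *
S=np.load("scene0.npz");T=np.load("top0.npz")
for nm,I,D in(("top",T["I"],T["D"]),("scene",S["I"],S["D"])):
    hsv=cv2.cvtColor(I,cv2.COLOR_RGB2HSV).astype(int); c=cloud(nm,D)
    def cen(lbl,m,z):
        n,l,st,ce=cv2.connectedComponentsWithStats(m.astype(np.uint8)); i=1+np.argmax(st[1:,4]); p=onz(nm,*ce[i],z)
        print(nm,lbl,st[i,4],ce[i].round(1),p.round(4),"cloud",np.median(c[l==i],0).round(4))
    w=np.zeros((420,560),bool)
    u0,v0={"top":(274,198),"scene":(276,243)}[nm]; w[v0-10:v0+11,u0-10:u0+11]=1
    cen("dial",w&(hsv[...,1]>(135 if nm=="top" else 160)),.008)
    cen("green mat",(hsv[...,0]>60)&(hsv[...,0]<90)&(hsv[...,1]>80)&(c[...,2]<.02)&(c[...,0]>.2),.001)
    cen("red handle",((hsv[...,0]<6)|(hsv[...,0]>174))&(hsv[...,1]>180)&(c[...,0]<.45)&(c[...,2]<.06),.008)
    g=(abs(c[...,0]-.262)<.09)&(abs(c[...,1]+.622)<.09)&(c[...,2]>.17)&(c[...,2]<.30)
    a=c[g]; print(" grip",len(a),np.percentile(a,[1,50,99],axis=0).round(3).tolist())
    b=(np.hypot(c[...,0],c[...,1])<.12)&(c[...,2]>.01)&(c[...,2]<.12);a=c[b]; print(" base",len(a),np.percentile(a,[1,50,99],axis=0).round(3).tolist())
```

```text
top dial 91 [273.6 198.1] [ 0.5624 -0.0007  0.008 ] cloud [ 0.563  -0.0015  0.0051]
top green mat 14777 [272.1 292. ] [ 0.2955 -0.0006  0.001 ] cloud [ 0.2946 -0.      0.0015]
top red handle 194 [180.9 266.1] [0.3633 0.2584 0.008 ] cloud [0.3634 0.255  0.0239]
 grip 56 [[0.194, -0.665, 0.225], [0.246, -0.552, 0.293], [0.288, -0.533, 0.3]]
 base 1886 [[-0.027, -0.099, 0.01], [0.054, -0.004, 0.016], [0.098, 0.1, 0.115]]
scene dial 41 [275.6 242.9] [ 0.5727 -0.0056  0.008 ] cloud [ 0.569  -0.0049  0.0036]
scene green mat 2399 [229.4 200.9] [ 0.3035 -0.0584  0.001 ] cloud [ 0.3009 -0.0475 -0.0009]
scene red handle 61 [311.1 181.3] [0.3564 0.2618 0.008 ] cloud [0.3705 0.2522 0.0215]
 grip 236 [[0.239, -0.699, 0.221], [0.271, -0.583, 0.261], [0.332, -0.534, 0.299]]
 base 1088 [[-0.054, -0.097, 0.01], [0.057, -0.025, 0.04], [0.101, 0.087, 0.118]]
```

Emit:
step_arm(rows=[[0,0,-0.02,0,0,0.93],[0,0,-0.02,0,0,0.93],[0,0,-0.02,0,0,0.93],[0,0,-0.02,0,0,0.93],[0,0,-0.02,0,0,0.93],[0,0,0,0,0,0.93],[0,0,0,0,0,0.93],[0,0,0,0,0,0.93],[0,0,0,0,0,0.93]], fingers=1)

```text
t: 1.23
tool_pos: [0.262, -0.6217, 0.2719]
tool_rot: [0.996, -0.094, -0.0, -0.001]
ft_force: [-0.7, -0.4, -0.4]
gripper_width: 0.0867
grip_force: 0.0
```

```bash
cat >> h.py <<'E'
def go(target,yaw=None,Rt=None,n=None,step=.04):
    """print total shift (in tool axes, units) and turn (units) from the measured pose to target"""
    s=manip.get_state(); Rm=R.from_quat(s["tool_rot"]); d=Rm.inv().apply(np.asarray(target)-s["tool_pos"])
    if yaw is not None:
        c,q=np.cos(yaw),np.sin(yaw); Rt=R.from_matrix(np.array([[c,q,0],[q,-c,0],[0,0,-1]]))
    n=n or int(np.ceil(np.linalg.norm(d)/step)); 
    print("pos",s["tool_pos"].round(4),"t",s["t"],"n",n,"shift/row",(d/.5/n).round(4))
    if Rt is not None:
        w=np.degrees((Rm.inv()*Rt).as_rotvec())/4; print("turn units total",w.round(3))
    return s
E
python3 -c "
from h import *
s=go([.48,.10,.15],yaw=np.radians(-10.66)); print(s['joint_positions'])"
```

```text
pos [ 0.262  -0.6217  0.2719] t 1.225 n 20 shift/row [ 0.008  -0.075   0.0123]
turn units total [-0.014  0.01  -0.022]
[ 1.05794395  0.4331962   0.07461065  1.476236   -0.03317335  1.23461183
 -0.62173829]
```

Emit:
step_arm(rows=[[0.008,-0.075,0.012,0,0,0],[0.008,-0.075,0.012,0,0,0],[0.008,-0.075,0.012,0,0,0],[0.008,-0.075,0.012,0,0,0],[0.008,-0.075,0.012,0,0,0],[0.008,-0.075,0.012,0,0,0],[0.008,-0.075,0.012,0,0,0],[0.008,-0.075,0.012,0,0,0],[0.008,-0.075,0.012,0,0,0],[0.008,-0.075,0.012,0,0,0],[0.008,-0.075,0.012,0,0,0],[0.008,-0.075,0.012,0,0,0],[0.008,-0.075,0.012,0,0,0],[0.008,-0.075,0.012,0,0,0],[0.008,-0.075,0.012,0,0,0],[0.008,-0.075,0.012,0,0,0],[0.008,-0.075,0.012,0,0,0],[0.008,-0.075,0.012,0,0,0],[0.008,-0.075,0.012,0,0,0],[0.008,-0.075,0.012,0,0,0]])

```text
t: 3.72
tool_pos: [0.4792, 0.1013, 0.1521]
tool_rot: [0.996, -0.093, -0.0, 0.0]
ft_force: [0.2, -0.3, -0.1]
gripper_width: 0.087
grip_force: 0.0
```

Run:
```python
from h import *
out=[]
for nm in("scene","top"):
    I,D=manip.snapshot(nm); np.savez(f"{nm}1.npz",I=I,D=D); s=manip.get_state(); p=s["tool_pos"]; c=cloud(nm,D)
    u,v=map(int,proj(nm,p)); print(nm,"tcp px",u,v,p.round(4))
    m=(abs(c[...,0]-p[0])<.05)&(abs(c[...,1]-p[1])<.09)&(c[...,2]>.13)&(c[...,2]<.2); a=c[m]
    Rm=R.from_quat(s["tool_rot"]); L=Rm.inv().apply(a-p)
    for lo,hi in((-.01,.0),(-.02,-.01),(-.04,-.02)):
        k=(L[:,2]>lo)&(L[:,2]<hi)
        for sg in(-1,1):
            j=k&(L[:,1]*sg>0)
            if j.sum()>3: print("  z",lo,sg,j.sum(),np.percentile(L[j],[3,50,97],axis=0).round(4).tolist())
    cc=I[max(0,v-50):v+50,max(0,u-66):u+66,::-1]; cc=cv2.resize(cc,(400,300),interpolation=cv2.INTER_CUBIC); out.append(cc)
cv2.imwrite("pics/z1.png",np.hstack(out)); print(s["joint_positions"])
```

```text
scene tcp px 292 184 [0.48   0.1073 0.1519]
  z -0.01 -1 11 [[-0.0072, -0.0441, -0.0093], [0.01, -0.0367, -0.0041], [0.0136, -0.0343, -0.0016]]
  z -0.01 1 9 [[-0.0052, 0.0516, -0.0089], [0.0116, 0.0586, -0.0059], [0.0132, 0.0605, -0.0013]]
  z -0.02 -1 12 [[-0.0023, -0.0431, -0.0196], [0.0126, -0.0386, -0.0171], [0.0166, -0.0344, -0.0111]]
  z -0.02 1 10 [[-0.0012, 0.0514, -0.0176], [0.011, 0.0577, -0.0141], [0.0199, 0.0608, -0.0119]]
  z -0.04 -1 21 [[-0.0017, -0.0458, -0.0398], [0.0125, -0.0388, -0.033], [0.0165, -0.0351, -0.0216]]
  z -0.04 1 17 [[0.0027, 0.0505, -0.0379], [0.0124, 0.0582, -0.03], [0.0155, 0.0628, -0.021]]
top tcp px 231 220 [0.4793 0.1048 0.1521]
[ 0.05474492  0.28167401 -0.41840525  2.01994406  0.14521572  0.86776441
 -2.19288104]
```

View pics/z1.png

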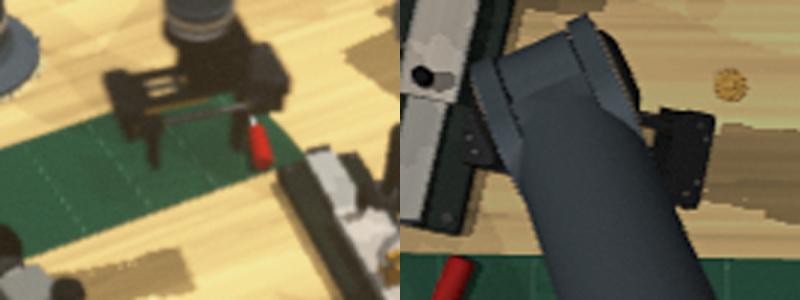

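The left crop shows both open fingers clearly at about (155,150) and (262,140). The right crop shows the arm over the fingers, with the knob visible at (423,75). The arm was still settling when I took these, so I'll measure again for the camera offsets.

Run:
```python
from h import *
for nm in("scene","top"):
    s=manip.get_state(); p=s["tool_pos"]
    I,D=manip.snapshot(nm); np.savez(f"{nm}1.npz",I=I,D=D);  c=cloud(nm,D)
    Rm=R.from_quat(s["tool_rot"]); L=Rm.inv().apply((c-p).reshape(-1,3)); print(nm,p.round(4),s["joint_velocities"].round(3))
    for lo,hi in((-.012,.0),(-.025,-.012),(-.04,-.025),(-.08,-.06),(-.09,-.08),(-.11,-.09)):
        k=(L[:,2]>lo)&(L[:,2]<hi)&(abs(L[:,0])<.06)&(abs(L[:,1])<.12)
        for sg in(-1,1):
            j=k&(L[:,1]*sg>0)
            if j.sum()>3: print("  z",lo,sg,j.sum(),np.percentile(L[j],[3,50,97],axis=0).round(4).tolist())
```

```text
scene [0.4793 0.1048 0.1521] [ 0.042 -0.027  0.053  0.031  0.012  0.029  0.042]
  z -0.012 -1 14 [[-0.0058, -0.0505, -0.011], [0.0104, -0.0428, -0.006], [0.0148, -0.041, -0.0004]]
  z -0.012 1 14 [[-0.0063, 0.0448, -0.0117], [0.0121, 0.0526, -0.0062], [0.0175, 0.0548, -0.0013]]
  z -0.025 -1 15 [[-0.0071, -0.0512, -0.0246], [0.0099, -0.0433, -0.0173], [0.0136, -0.041, -0.0126]]
  z -0.025 1 10 [[0.0056, 0.0449, -0.0225], [0.0107, 0.0487, -0.0172], [0.0139, 0.0539, -0.0121]]
  z -0.04 -1 17 [[-0.0009, -0.0527, -0.0393], [0.0109, -0.043, -0.0332], [0.0165, -0.0408, -0.0255]]
  z -0.04 1 16 [[-0.0047, 0.045, -0.0395], [0.0125, 0.0538, -0.0334], [0.0172, 0.0567, -0.0258]]
  z -0.08 -1 28 [[-0.0051, -0.0821, -0.0797], [0.0377, -0.0525, -0.0764], [0.0426, -0.0192, -0.0662]]
  z -0.08 1 36 [[-0.0268, 0.0302, -0.0799], [0.0378, 0.0778, -0.0762], [0.0444, 0.0888, -0.0684]]
  z -0.09 -1 74 [[0.0147, -0.0826, -0.0898], [0.0365, -0.0479, -0.0848], [0.0435, -0.0086, -0.0802]]
  z -0.09 1 92 [[-0.025, 0.0024, -0.0897], [0.0346, 0.0411, -0.0857], [0.0434, 0.0837, -0.0807]]
  z -0.11 -1 160 [[-0.0181, -0.0908, -0.1099], [0.027, -0.064, -0.1052], [0.0409, -0.0067, -0.0906]]
  z -0.11 1 248 [[-0.03, 0.0068, -0.1098], [0.0252, 0.0573, -0.1042], [0.0411, 0.0962, -0.091]]
top [0.4788 0.1023 0.152 ] [ 0.034 -0.02   0.04   0.022  0.007  0.01   0.008]
  z -0.09 -1 7 [[-0.0404, -0.0859, -0.0894], [-0.0401, -0.0763, -0.0848], [-0.0395, -0.0619, -0.0813]]
  z -0.09 1 15 [[-0.0274, 0.0326, -0.0898], [0.0277, 0.0436, -0.0888], [0.0304, 0.0752, -0.085]]
  z -0.11 -1 25 [[-0.0399, -0.0927, -0.1099], [-0.0368, -0.0686, -0.0956], [-0.0204, -0.0611, -0.0909]]
  z -0.11 1 159 [[-0.0357, 0.0436, -0.1099], [0.0077, 0.0585, -0.0957], [0.0338, 0.0909, -0.0905]]
```

```bash
python3 -c "
from h import *
s=go([.557,.2745,.152],yaw=np.radians(-10.66)); print(s['joint_positions'],s['ft_force'])"
```

```text
pos [0.4787 0.1005 0.1521] t 3.925 n 5 shift/row [ 0.0181 -0.0741 -0.    ]
turn units total [0.01  0.017 0.028]
[ 0.0581895   0.27964285 -0.4145363   2.02216913  0.14605787  0.86906518
 -2.19162854] [-0.05224515 -0.31194198  0.12322945]
```

Emit:
step_arm(rows=[[0.018,-0.074,0,0,0,0],[0.018,-0.074,0,0,0,0],[0.018,-0.074,0,0,0,0],[0.018,-0.074,0,0,0,0],[0.018,-0.074,0,0,0,0.03],[0,0,0,0,0,0],[0,0,0,0,0,0],[0,0,0,0,0,0]])

```text
t: 4.92
tool_pos: [0.5575, 0.2716, 0.1525]
tool_rot: [0.995, -0.095, -0.0, 0.001]
ft_force: [0.0, 0.1, -0.1]
gripper_width: 0.0871
grip_force: 0.0
```

Run:
```python
from h import *
s=go([.557,.2745,.058],yaw=np.radians(-10.66)); print(s['joint_positions'])
I,D=manip.snapshot("scene"); c=cloud("scene",D); p=s["tool_pos"]
L=R.from_quat(s["tool_rot"]).inv().apply((c-p).reshape(-1,3)).reshape(c.shape)
m=(abs(L[...,1])<.06)&(abs(L[...,0])<.03)&(L[...,2]>-.04)&(L[...,2]<0)
for sg in(-1,1):
    j=m&(L[...,1]*sg>.02); print("finger",sg,j.sum(),np.percentile(L[j],[3,50,97],axis=0).round(4).tolist())
m=(abs(L[...,1])<.03)&(abs(L[...,0])<.04)&(L[...,2]>.06)&(L[...,2]<.092)
print("knob",m.sum(),np.percentile(L[m],[3,50,97],axis=0).round(4).tolist())
u,v=map(int,proj("scene",p+[0,0,-.04])); cv2.imwrite("pics/z2.png",cv2.resize(I[v-45:v+45,u-60:u+60,::-1],(600,450),interpolation=cv2.INTER_CUBIC)); print(u,v)
```

```text
pos [0.5575 0.2716 0.1525] t 4.925 n 3 shift/row [-0.0007 -0.0019  0.063 ]
turn units total [ 0.022 -0.002 -0.056]
[-0.21519356  0.48182874 -0.41877247  1.72460963  0.22961166  0.98465627
 -2.48044885]
finger -1 7 [[-0.0039, -0.0436, -0.0388], [0.0002, -0.0429, -0.0331], [0.0085, -0.0404, -0.0267]]
finger 1 44 [[-0.0064, 0.0456, -0.0389], [0.011, 0.0531, -0.0189], [0.0157, 0.0574, -0.0017]]
knob 32 [[-0.0052, -0.009, 0.0641], [0.0058, 0.0002, 0.0754], [0.0122, 0.0043, 0.0887]]
345 191
```

View pics/z2.png

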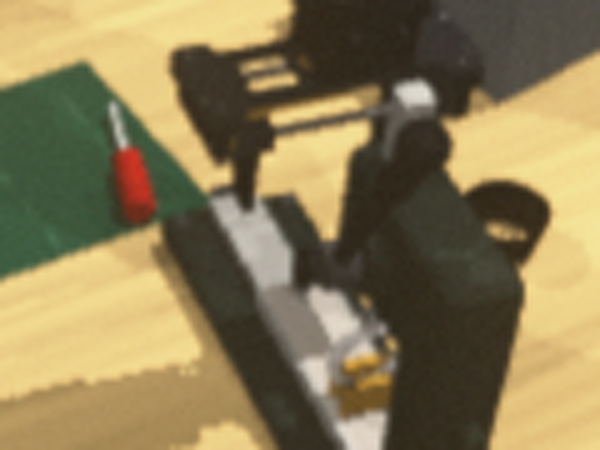

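The open fingers straddle the slide above the knob. The knob is at about (325,265) in the crop and close to centred, so I can descend and grip.

Emit:
step_arm(rows=[[0.001,-0.001,0.038,0,0,0],[0.001,-0.001,0.038,0,0,0],[0.001,-0.001,0.038,0,0,0],[0.001,-0.001,0.038,0,0,0],[0,-0.001,0.037,0,0,0],[0,0,0,0,0,0],[0,0,0,0,0,0]])

```text
t: 5.85
tool_pos: [0.5603, 0.2763, 0.0584]
tool_rot: [0.996, -0.094, 0.0, -0.0]
ft_force: [-1.1, -0.3, -0.1]
gripper_width: 0.0867
grip_force: 0.0
```

Emit:
step_arm(rows=[[0,0,0,0,0,0],[0,0,0,0,0,0],[0,0,0,0,0,0],[0,0,0,0,0,0],[0,0,0,0,0,0],[0,0,0,0,0,0],[0,0,0,0,0,0],[0,0,0,0,0,0]], fingers=0, newtons=25)

```text
t: 6.85
tool_pos: [0.5601, 0.2771, 0.0581]
tool_rot: [0.996, -0.093, 0.0, -0.001]
ft_force: [1.5, 2.6, -1.8]
gripper_width: 0.0172
grip_force: 25.0
```

Emit:
step_arm(rows=[[-0.01,0,0,0,0,0],[-0.016,0,0,0,0,0],[-0.016,0,0,0,0,0],[-0.016,0,0,0,0,0],[-0.016,0,0,0,0,0],[-0.016,0,0,0,0,0],[-0.016,0,0,0,0,0],[-0.016,0,0,0,0,0],[-0.016,0,0,0,0,0],[-0.016,0,0,0,0,0],[-0.016,0,0,0,0,0],[-0.016,0,0,0,0,0],[-0.016,0,0,0,0,0],[-0.01,0,0,0,0,0],[-0.008,0,0,0,0,0],[0,0,0,0,0,0],[0,0,0,0,0,0]])

```text
t: 8.98
tool_pos: [0.452, 0.2974, 0.0581]
tool_rot: [0.996, -0.093, 0.0, -0.001]
ft_force: [2.5, 4.7, -4.6]
gripper_width: 0.0171
grip_force: 25.0
```

Run:
```python
from h import *
s=manip.get_state(); p=s["tool_pos"]; d=p-[.5601,.2771,.0581]
print(s["t"],p.round(4),d.round(4),np.hypot(*d[:2]),np.degrees(np.arctan2(d[1],d[0])),s["ft_force"],s["gripper_width"],s["joint_positions"][-1])
```

```text
8.975 [0.452  0.2974 0.0581] [-0.1081  0.0203 -0.    ] 0.11003273488574199 169.37341780549625 [ 2.53036906  4.68837031 -4.56350435] 0.017086227822214656 -2.6253761232464092
```

Emit:
step_arm(rows=[[-0.004,0,0,0,0,0],[-0.002,0,0,0,0,0],[0,0,0,0,0,0],[0,0,0,0,0,0]])

```text
t: 9.48
tool_pos: [0.4516, 0.2975, 0.0582]
tool_rot: [0.996, -0.094, 0.002, -0.001]
ft_force: [7.9, 4.8, -8.5]
gripper_width: 0.0171
grip_force: 25.0
```

Run:
```python
from h import *
s=manip.get_state(); p=s["tool_pos"]; d=p-[.5601,.2771,.0581]
print(s["t"],p.round(4),np.hypot(*d[:2]),s["ft_force"],s["joint_positions"])
I,D=manip.snapshot("scene"); I2,D2=manip.snapshot("top"); np.savez("top2.npz",I=I2,D=D2); np.savez("scene2.npz",I=I,D=D)
u,v=map(int,proj("scene",p+[.08,0,.03])); a=cv2.resize(I[v-45:v+45,u-60:u+60,::-1],(400,300),interpolation=cv2.INTER_CUBIC)
u,v=map(int,proj("top",p+[.08,0,.03])); b=cv2.resize(I2[v-45:v+45,u-60:u+60,::-1],(400,300),interpolation=cv2.INTER_CUBIC)
cv2.imwrite("pics/z3.png",np.hstack([a,b]))
```

```text
9.475 [0.4516 0.2975 0.0582] 0.11037720619298712 [ 7.93559441  4.76322913 -8.45091885] [-0.41293456  0.47685263 -0.31598693  1.99044332  0.22431951  0.70219161
 -2.62656717]
```

View pics/z3.png

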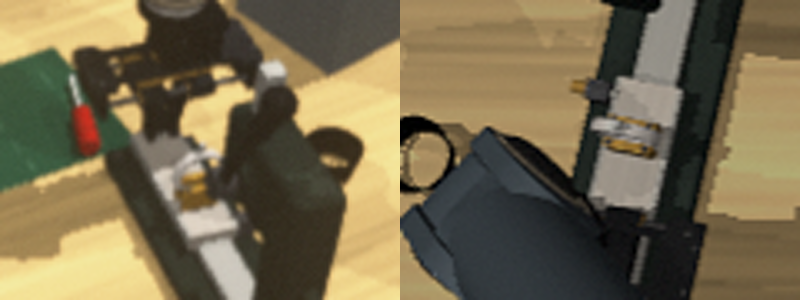

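The slide is drawn out, with the ring standing in its brass nest well clear of the head, and the force jumped at the end of travel. I'll relax, release and rise.

Emit:
step_arm(rows=[[0.004,0,0,0,0,0],[0,0,0,0,0,0]])

```text
t: 9.82
tool_pos: [0.4519, 0.2974, 0.0581]
tool_rot: [0.996, -0.094, 0.001, -0.001]
ft_force: [3.2, 4.1, -5.4]
gripper_width: 0.017
grip_force: 25.0
```

Emit:
step_arm(rows=[[0,0,0,0,0,0],[0,0,0,0,0,0],[0,0,0,0,0,0],[0,0,0,0,0,0],[0,0,0,0,0,0],[0,0,0,0,0,0],[0,0,-0.04,0,0,0],[0,0,-0.05,0,0,0],[0,0,-0.05,0,0,0],[0,0,-0.05,0,0,0],[0,0,-0.04,0,0,0],[0,0,0,0,0,0],[0,0,0,0,0,0]], fingers=1)

```text
t: 11.45
tool_pos: [0.4504, 0.2962, 0.1722]
tool_rot: [0.996, -0.094, -0.0, 0.001]
ft_force: [0.2, -0.1, -0.8]
gripper_width: 0.087
grip_force: 0.0
```

Run:
```python
from h import *
s=go([.5548,.2781,.17],yaw=np.radians(-10.65)); print(s["gripper_width"],s["joint_positions"])
px=np.array([.9827,-.185]); py=np.array([.185,.9827]); k0=np.array([.4516,.2975])
for nm in("scene","top"):
    I,D=manip.snapshot(nm); np.savez(f"{nm}3.npz",I=I,D=D); c=cloud(nm,D); q=c[...,:2]-k0; x=q@px;y=q@py;z=c[...,2]
    hsv=cv2.cvtColor(I,cv2.COLOR_RGB2HSV).astype(int)
    for lb,m in(("knob",(abs(x)<.025)&(abs(y)<.03)&(z>.064)&(z<.1)),("brass",(abs(x-.105)<.04)&(abs(y)<.04)&(z>.05)&(z<.1)&(hsv[...,1]>120)&(hsv[...,0]<35)),("ring z>.085",(abs(x-.105)<.03)&(abs(y)<.04)&(z>.085)&(z<.14)),("pin",(abs(x-.105)<.03)&(abs(y)<.04)&(z>.119)&(z<.14)),("slide",(abs(x-.06)<.14)&(abs(y)<.04)&(z>.045)&(z<.056)&(I.min(-1)>90))):
        if m.sum()>2:
            a=np.c_[x[m],y[m],z[m]]; print(nm,lb,m.sum(),np.percentile(a,[3,50,97],axis=0).round(4).tolist())
a=[]
for nm in("scene","top"):
    I=np.load(nm+"3.npz")["I"]; u,v=map(int,proj(nm,[.53,.28,.08])); a.append(cv2.resize(I[v-30:v+30,u-40:u+40,::-1],(400,300),interpolation=cv2.INTER_CUBIC))
cv2.imwrite("pics/z4.png",np.hstack(a))
```

```text
pos [0.4504 0.2962 0.1722] t 11.45 n 3 shift/row [ 0.0706 -0.0011  0.0014]
turn units total [ 0.016  0.013 -0.025]
0.08697361955296125 [-0.36846108  0.32609477 -0.35902064  1.89616328  0.13936671  0.94488191
 -2.55062937]
scene knob 33 [[-0.0052, -0.0117, 0.0675], [0.0053, -0.0035, 0.0829], [0.0111, 0.0017, 0.0911]]
scene brass 68 [[0.0926, -0.022, 0.0529], [0.116, -0.0059, 0.0706], [0.1212, 0.0065, 0.0781]]
scene ring z>.085 54 [[0.1002, -0.0311, 0.094], [0.1082, -0.0098, 0.1122], [0.1146, 0.0171, 0.1268]]
scene pin 6 [[0.1023, -0.0046, 0.1212], [0.1085, -0.0041, 0.1246], [0.1108, 0.0026, 0.1315]]
scene slide 326 [[-0.0095, -0.0297, 0.0454], [0.0638, -0.0076, 0.0487], [0.1564, 0.0242, 0.053]]
top knob 34 [[-0.0125, -0.0075, 0.0845], [-0.0051, -0.0013, 0.0913], [0.0032, 0.0064, 0.0968]]
top brass 48 [[0.0868, -0.019, 0.0638], [0.0916, -0.0033, 0.0783], [0.1125, 0.0138, 0.0829]]
top ring z>.085 82 [[0.0952, -0.0259, 0.0903], [0.0993, -0.0053, 0.1122], [0.1048, 0.0226, 0.1311]]
top pin 17 [[0.0964, -0.0105, 0.1197], [0.0997, -0.003, 0.1219], [0.1042, 0.0081, 0.1358]]
top slide 564 [[-0.0008, -0.0253, 0.0458], [0.0776, 0.0055, 0.0508], [0.147, 0.0259, 0.055]]
```

View pics/z4.png

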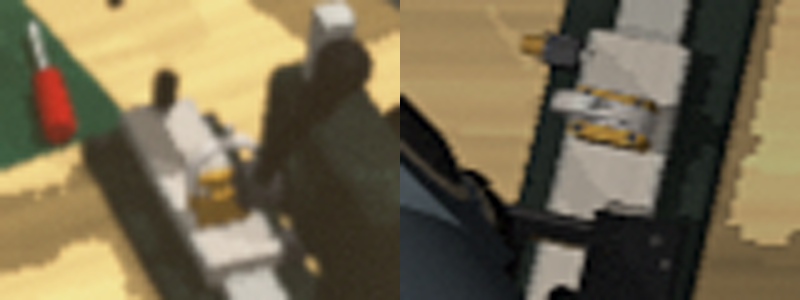

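The slide stays out. The ring stands upright in the brass nest with its pin up, at about (225,150) in the left crop and (600,105) in the right. Next I'll go over it and descend.

Emit:
step_arm(rows=[[0.053,-0.001,0,0,0,0],[0.053,-0.001,0,0,0,0],[0.053,-0.001,0,0,0,0],[0.052,0,0,0,0,-0.02],[0,0,0,0,0,0],[0,0,0,0,0,0],[0,0,0,0,0,0]])

```text
t: 12.42
tool_pos: [0.5535, 0.279, 0.1728]
tool_rot: [0.996, -0.092, -0.0, 0.0]
ft_force: [-0.5, 0.5, -0.4]
gripper_width: 0.0873
grip_force: 0.0
```

Run:
```python
from h import *
s=go([.5543,.2782,.071],yaw=np.radians(-10.65)); print(s["ft_force"],s["joint_positions"][-1])
s=manip.get_state(); p=s["tool_pos"]; I,D=manip.snapshot("scene"); c=cloud("scene",D)
L=R.from_quat(s["tool_rot"]).inv().apply((c-p).reshape(-1,3)).reshape(c.shape)
m=(abs(L[...,1])<.065)&(abs(L[...,0])<.03)&(L[...,2]>-.04)&(L[...,2]<0)
for sg in(-1,1):
    j=m&(L[...,1]*sg>.02); print("finger",sg,j.sum(),np.percentile(L[j],[3,50,97],axis=0).round(4).tolist())
m=(abs(L[...,1])<.04)&(abs(L[...,0])<.03)&(L[...,2]>.035)&(L[...,2]<.085)
print("ring",m.sum(),np.percentile(L[m],[3,50,97],axis=0).round(4).tolist())
```

```text
pos [0.5535 0.279  0.1728] t 12.425 n 3 shift/row [0.0007 0.0004 0.0679]
turn units total [0.005 0.013 0.018]
[-0.5107007   0.46549184 -0.39555521] -2.4291595620693376
finger -1 21 [[-0.0085, -0.0447, -0.0389], [0.0001, -0.0424, -0.0247], [0.0098, -0.0392, -0.006]]
finger 1 43 [[-0.0038, 0.0451, -0.039], [0.0107, 0.0527, -0.0199], [0.0163, 0.0578, -0.0018]]
ring 54 [[-0.0024, -0.0178, 0.0438], [0.0044, 0.011, 0.0605], [0.0106, 0.0289, 0.081]]
```

Emit:
step_arm(rows=[[0.001,0,0.041,0,0,0],[0.001,0,0.041,0,0,0],[0,0,0.041,0,0,0],[0,0,0.041,0,0,0],[0,0,0.04,0,0,0],[0,0,0,0,0,0],[0,0,0,0,0,0],[0,0,0,0,0,0]])

```text
t: 13.48
tool_pos: [0.5564, 0.2787, 0.0721]
tool_rot: [0.996, -0.093, 0.001, -0.0]
ft_force: [-0.2, -0.5, 0.4]
gripper_width: 0.0867
grip_force: 0.0
```

Emit:
step_arm(rows=[[0,0,0,0,0,0],[0,0,0,0,0,0],[0,0,0,0,0,0],[0,0,0,0,0,0],[0,0,0,0,0,0],[0,0,0,0,0,0]], fingers=0, newtons=25)

```text
t: 14.22
tool_pos: [0.5558, 0.2782, 0.071]
tool_rot: [0.996, -0.093, 0.0, 0.0]
ft_force: [-0.6, -0.6, 1.1]
gripper_width: 0.0556
grip_force: 25.0
```

Emit:
step_arm(rows=[[0,0,-0.01,0,0,0],[0,0,-0.015,0,0,0],[0,0,-0.02,0,0,0],[0,0,-0.03,0,0,0],[0,0,-0.04,0,0,0],[0,0,-0.04,0,0,0],[0,0,-0.04,0,0,0],[0,0,-0.04,0,0,0],[0,0,-0.04,0,0,0],[0,0,-0.04,0,0,0],[0,0,0,0,0,0],[0,0,0,0,0,0]])

```text
t: 15.72
tool_pos: [0.5554, 0.278, 0.2282]
tool_rot: [0.996, -0.093, -0.0, 0.0]
ft_force: [-0.6, -0.6, -0.2]
gripper_width: 0.0554
grip_force: 25.0
```

Run:
```python
from h import *
# lens estimate in world from top (corrected) 
sx=np.array([.9985,.0553]);sy=np.array([-.0553,.9985]);s0=np.array([.739,-.184]); t=.117
def W(a,y,n): 
    x=-a*np.cos(t)-n*np.sin(t); z=.2902-a*np.sin(t)+n*np.cos(t); return np.r_[s0+x*sx+y*sy,z]
# top-based axis n: body top n=+.006ish-.023 -> about -.0165 ; ring light top +.0155-.032=-.0165
lens=W(.141,-.0025,-.0165)+[.004,-.002,0]; f=W(.241,-.0025,-.0165)+[.004,-.002,0]; print("lens",lens.round(4),"focus",f.round(4))
fx=np.r_[np.cos(t)*sx,np.sin(t)]; fy=np.r_[sy,0]; fz=np.cross(fx,fy); print(fx,fy,fz)
Rt=R.from_matrix(np.c_[fx,-fy,-fz])
tcp=f-fz*.019; print("TCP final",tcp.round(4))
s=go([.40,.10,.30],Rt=Rt); print(s["gripper_width"],s["grip_force"],s["joint_positions"])
```

```text
lens [ 0.6052 -0.1961  0.2574] focus [ 0.5061 -0.2016  0.2457]
[0.99167356 0.05492193 0.11673325] [-0.0553  0.9985  0.    ] [-0.11655815 -0.00645535  0.99322323]
TCP final [ 0.5083 -0.2015  0.2268]
pos [0.5554 0.278  0.2282] t 15.725 n 7 shift/row [-0.0342  0.0582 -0.0205]
turn units total [ 0.211  1.675 -3.456]
0.055367884934978115 24.99986718641594 [-0.29005524  0.39759255 -0.32573886  1.64767907  0.1382475   1.11978224
 -2.40968826]
```

```bash
python3 -c "
from h import *
go([.43,-.2015,.24],n=14)"
```

```text
pos [0.5554 0.278  0.2282] t 15.725 n 14 shift/row [-0.0049  0.0706 -0.0016]
```

Emit:
step_arm(rows=[[-0.003,0.04,-0.001,0,0,0],[-0.005,0.071,-0.002,0,0,0],[-0.005,0.071,-0.002,0,0,0],[-0.005,0.071,-0.002,0,0,0],[-0.005,0.071,-0.002,0,0,0],[-0.005,0.071,-0.002,0,0,0],[-0.005,0.071,-0.002,0,0,0],[-0.005,0.071,-0.002,0,0,0],[-0.005,0.071,-0.002,0,0,0],[-0.005,0.071,-0.002,0,0,0],[-0.005,0.071,-0.002,0,0,0],[-0.005,0.071,-0.002,0,0,0],[-0.005,0.071,-0.002,0,0,0],[-0.005,0.071,-0.001,0,0,0],[-0.002,0.03,0,0,0,0]])

```text
t: 17.6
tool_pos: [0.4273, -0.2055, 0.241]
tool_rot: [0.995, -0.095, -0.001, 0.0]
ft_force: [0.6, 0.5, -0.8]
gripper_width: 0.0556
grip_force: 25.0
```

Emit:
step_arm(rows=[[0,0,0,0.05,0.42,-0.86],[0,0,0,0.05,0.42,-0.86],[0,0,0,0.05,0.42,-0.86],[0,0,0,0.06,0.42,-0.87],[0,0,0,0,0,0],[0,0,0,0,0,0],[0,0,0,0,0,0],[0,0,0,0,0,0]])

```text
t: 18.6
tool_pos: [0.4296, -0.203, 0.2415]
tool_rot: [0.998, 0.027, 0.059, -0.002]
ft_force: [-1.4, -0.1, -0.9]
gripper_width: 0.0555
grip_force: 25.0
```

```bash
cat > meas.py <<'E'
from h import *
import sys
tag=sys.argv[1]
sx=np.array([.9985,.0553]); t=.117
fx=np.r_[np.cos(t)*sx,np.sin(t)]; fy=np.array([-.0553,.9985,0]); fz=np.cross(fx,fy)
F=np.c_[fx,fy,fz]
s=go([.508,-.2015,.2268],Rt=R.from_matrix(np.c_[fx,-fy,-fz])); p=s["tool_pos"]; Rm=R.from_quat(s["tool_rot"])
print("joints",s["joint_positions"].round(2),s["gripper_width"],s["ft_force"].round(1))
g=p-Rm.apply([0,0,.019])
im=[]
for nm in("scene","top"):
    I,D=manip.snapshot(nm); np.savez(f"{nm}_{tag}.npz",I=I,D=D); c=cloud(nm,D)
    L=(c-g)@F   # camera-frame coordinates relative to nominal ring centre
    f=lambda m:(m.sum(),np.percentile(L[m],[3,50,97],axis=0).round(4).tolist()) if m.sum()>3 else 0
    m=(abs(L[...,0])<.02)&(abs(L[...,1])<.026)&(L[...,2]>-.04)&(L[...,2]<.045)&(I.max(-1)>60); print(nm,"ring",f(m))
    dx=np.array([.605,-.196,.257])-g; dl=dx@F; d=L-dl
    k=(abs(d[...,1])<.05)&(abs(d[...,2])<.045)
    print(nm,"lens nominal rel",dl.round(4),"ringlight",f(k&(d[...,0]>-.02)&(d[...,0]<.028)&(np.hypot(d[...,1],d[...,2])>.022)),"\n   body",f(k&(d[...,0]>.07)&(d[...,0]<.1)&(abs(d[...,1])<.035)&(d[...,2]>.01)))
    u,v=map(int,proj(nm,g+[.06,0,0])); im.append(cv2.resize(I[v-42:v+42,u-56:u+56,::-1],(400,300),interpolation=cv2.INTER_CUBIC))
cv2.imwrite(f"pics/m_{tag}.png",np.hstack(im))
E
python3 meas.py a
```

```text
pos [ 0.4296 -0.203   0.2415] t 18.6 n 2 shift/row [0.0761 0.0028 0.0238]
turn units total [-0.007 -0.01  -0.004]
joints [ 0.44  0.07 -0.06  2.03 -0.06  0.93 -1.1 ] 0.05548626769838678 [-1.4 -0.1 -0.9]
scene ring (np.int64(130), [[-0.0046, -0.0243, -0.0266], [0.0022, 0.0023, 0.001], [0.0113, 0.0257, 0.0306]])
scene lens nominal rel [ 0.1761 -0.0027 -0.0241] ringlight (np.int64(179), [[0.1834, -0.0381, -0.0454], [0.1948, -0.0228, -0.0074], [0.1985, 0.0207, 0.0063]]) 
   body (np.int64(120), [[0.2477, -0.0284, -0.0109], [0.2631, -0.0084, -0.0039], [0.2754, 0.0149, -0.0005]])
top ring 0
top lens nominal rel [ 0.1761 -0.0027 -0.0241] ringlight (np.int64(200), [[0.176, -0.03, -0.0202], [0.1831, 0.0004, 0.0014], [0.1919, 0.0269, 0.0086]]) 
   body (np.int64(270), [[0.2471, -0.0296, -0.012], [0.2618, -0.0012, -0.0019], [0.2755, 0.0213, 0.0022]])
```

View pics/m_a.png

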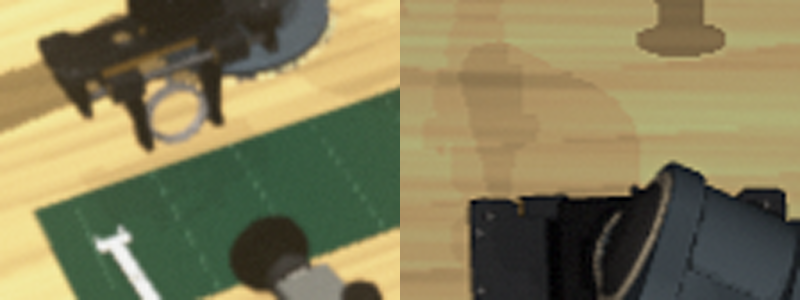

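The left crop shows the ring held between the fingers at (178,110), with the back of the ring light at (270,255). The right crop shows the gripper from above. Next I'll measure the gripper body in both clouds as a reference for the camera offsets.

```bash
cat > rel.py <<'E'
from h import *
import sys
tag=sys.argv[1]
t=.117; fx=np.r_[np.cos(t)*np.array([.9985,.0553]),np.sin(t)]; fy=np.array([-.0553,.9985,0]); fz=np.cross(fx,fy); F=np.c_[fx,fy,fz]
s=manip.get_state(); p=s["tool_pos"]; Rm=R.from_quat(s["tool_rot"]); g=p-Rm.apply([0,0,.019])
for nm in("scene","top"):
    z=np.load(f"{nm}_{tag}.npz"); I,D=z["I"],z["D"]; c=cloud(nm,D); L=(c-g)@F
    for lo,hi in((.05,.06),(.06,.07),(.07,.08),(.08,.09),(.09,.1),(.1,.12)):
        m=(L[...,2]>lo)&(L[...,2]<hi)&(abs(L[...,0])<.06)&(abs(L[...,1])<.12)
        if m.sum()>8: print(nm,lo,m.sum(),"x",np.percentile(L[m][:,0],[2,98]).round(4),"y",np.percentile(L[m][:,1],[2,98]).round(4))
    # fingers
    for sg in(-1,1):
        m=(L[...,2]>-.02)&(L[...,2]<.03)&(abs(L[...,0])<.03)&(L[...,1]*sg>.02)&(L[...,1]*sg<.06)&(I.max(-1)<60)
        if m.sum()>5: print(nm,"finger",sg,m.sum(),np.percentile(L[m],[3,50,97],axis=0).round(4).tolist())
E
python3 rel.py a
```

```text
scene 0.05 84 x [-0.0202  0.0439] y [-0.0898  0.0829]
scene 0.06 190 x [-0.0256  0.0427] y [-0.088   0.0784]
scene 0.07 210 x [-0.0298  0.0429] y [-0.0943  0.0841]
scene 0.08 242 x [-0.0303  0.0411] y [-0.0971  0.0878]
scene 0.09 419 x [-0.0309  0.0399] y [-0.0967  0.0893]
scene 0.1 166 x [-0.0184  0.0323] y [-0.0189  0.0462]
scene finger -1 27 [[0.0078, -0.0399, -0.0077], [0.0124, -0.0361, 0.0096], [0.0161, -0.0317, 0.0277]]
scene finger 1 31 [[0.0001, 0.0241, -0.0082], [0.0129, 0.0295, 0.0126], [0.0168, 0.0345, 0.029]]
top 0.07 119 x [-0.0391  0.0351] y [0.0398 0.0631]
top 0.08 22 x [-0.0299  0.0337] y [-0.0919  0.0963]
top 0.09 728 x [-0.036   0.0341] y [-0.0891  0.0957]
top 0.1 40 x [-0.026   0.0224] y [0.046  0.0555]
```

Emit:
step_arm(rows=[[0.02,0.002,0.01,0,0,0],[0.03,0.002,0.01,0,0,0],[0.03,0.002,0.01,0,0,0],[0.03,0.002,0.01,0,0,0],[0.03,0.001,0.009,0,0,0],[0.013,0,0,0,0,0],[0,0,0,0,0,0],[0,0,0,0,0,0],[0,0,0,0,0,0],[0,0,0,0,0,0]])

```text
t: 19.95
tool_pos: [0.5082, -0.2035, 0.2264]
tool_rot: [0.998, 0.027, 0.059, -0.002]
ft_force: [-0.7, -0.3, -0.7]
gripper_width: 0.0551
grip_force: 25.0
```

```bash
python3 meas.py b; python3 rel.py b
python3 - <<'E'
from h import *
t=.117; fx=np.r_[np.cos(t)*np.array([.9985,.0553]),np.sin(t)]; fy=np.array([-.0553,.9985,0]); fz=np.cross(fx,fy); F=np.c_[fx,fy,fz]
s=manip.get_state(); g=s["tool_pos"]-R.from_quat(s["tool_rot"]).apply([0,0,.019])
z=np.load("scene_b.npz"); I=z["I"]; hsv=cv2.cvtColor(I,cv2.COLOR_RGB2HSV); c=cloud("scene",z["D"]); L=(c-g)@F
u,v=map(int,proj("scene",g)); print(u,v)
im=cv2.resize(I[v-22:v+23,u-30:u+30,::-1],(800,600),interpolation=cv2.INTER_CUBIC); cv2.imwrite("pics/ringb.png",im)
E
```

```text
pos [ 0.5082 -0.2035  0.2264] t 19.95 n 1 shift/row [-0.     -0.0039 -0.0008]
turn units total [-0.002 -0.016 -0.011]
joints [ 0.4   0.21 -0.08  1.91 -0.03  0.92 -1.18] 0.05514709657863199 [-0.7 -0.3 -0.7]
scene ring (np.int64(133), [[-0.0054, -0.0234, -0.0268], [0.0022, 0.0039, 0.0015], [0.0081, 0.0255, 0.0308]])
scene lens nominal rel [0.1    0.0021 0.    ] ringlight (np.int64(184), [[0.1071, -0.0333, -0.0215], [0.1187, -0.0176, 0.0166], [0.1235, 0.0253, 0.0304]]) 
   body (np.int64(124), [[0.1725, -0.024, 0.0119], [0.1861, -0.0029, 0.0198], [0.1992, 0.0198, 0.023]])
top ring 0
top lens nominal rel [0.1    0.0021 0.    ] ringlight (np.int64(200), [[0.1, -0.025, 0.0047], [0.1069, 0.0048, 0.0259], [0.1158, 0.0314, 0.0331]]) 
   body (np.int64(277), [[0.171, -0.0237, 0.0129], [0.1862, 0.0038, 0.022], [0.1994, 0.0301, 0.0264]])
scene 0.05 84 x [-0.0122  0.0429] y [-0.0891  0.081 ]
scene 0.06 188 x [-0.0243  0.0431] y [-0.0882  0.0789]
scene 0.07 222 x [-0.0259  0.0433] y [-0.0943  0.0828]
scene 0.08 241 x [-0.0243  0.041 ] y [-0.0972  0.0866]
scene 0.09 467 x [-0.0313  0.0394] y [-0.0958  0.0886]
scene 0.1 181 x [-0.0181  0.0301] y [-0.0192  0.047 ]
scene finger -1 50 [[0.0019, -0.0435, -0.0147], [0.0115, -0.0367, 0.0088], [0.016, -0.0316, 0.0271]]
scene finger 1 57 [[0.0009, 0.0249, -0.0167], [0.0118, 0.0294, 0.0127], [0.0161, 0.0368, 0.029]]
top 0.07 105 x [-0.0395  0.0357] y [0.0415 0.063 ]
top 0.08 27 x [-0.0356  0.0334] y [0.0458 0.0966]
top 0.09 614 x [-0.0364  0.0318] y [0.0515 0.0956]
top 0.1 36 x [-0.0246  0.0211] y [0.0475 0.0644]
206 198
```

View pics/m_b.png

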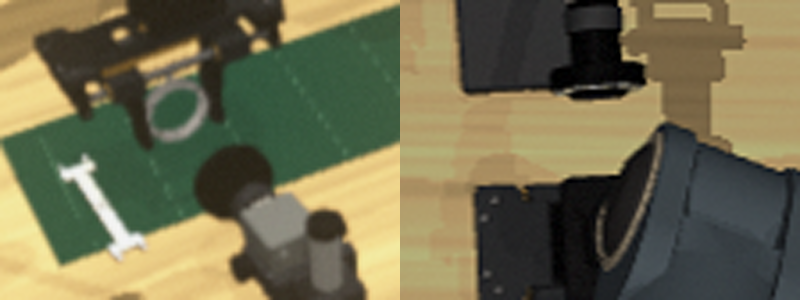

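View pics/ringb.png

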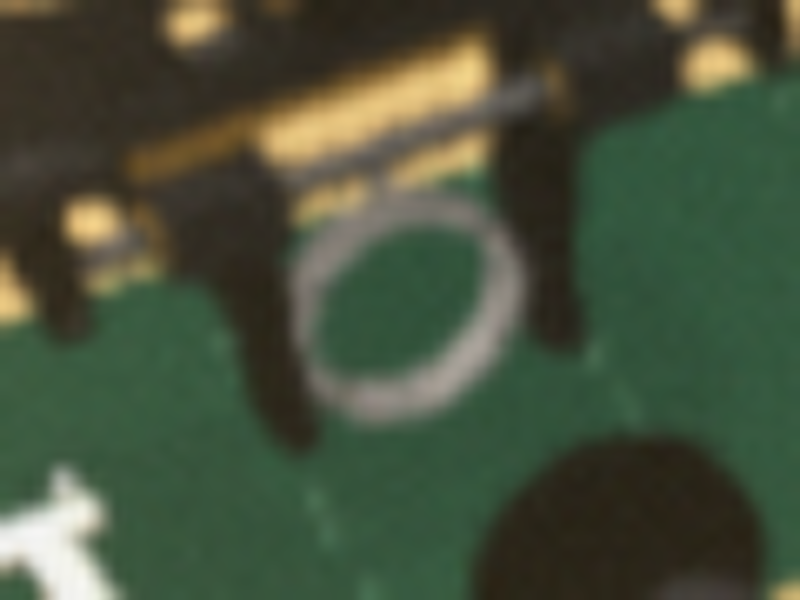

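The ring sits square in front of the lens. In the left crop the ring is at (178,112) and the ring light at (232,182). In the top crop the front edge of the light is at (600,90). The ring ellipse in the zoom is at (408,305). Next I'll check tilt, yaw, centring and distance numerically.

Run:
```python
from h import *
t=.117; fx=np.r_[np.cos(t)*np.array([.9985,.0553]),np.sin(t)]; fy=np.array([-.0553,.9985,0]); fz=np.cross(fx,fy); F=np.c_[fx,fy,fz]
s=manip.get_state(); g=s["tool_pos"]-R.from_quat(s["tool_rot"]).apply([0,0,.019]); print(s["tool_pos"])
Ls={"scene":[], "top":[]}
for nm in Ls:
    for k in range(4):
        I,D=manip.snapshot(nm); Ls[nm].append(D)
    D=np.median(Ls[nm],0); L=(cloud(nm,D)-g)@F; x,y,z=L[...,0],L[...,1],L[...,2]
    def plane(lb,m,ax):
        a=L[m]
        for _ in range(4):
            ce=a.mean(0); n=np.linalg.svd(a-ce)[2][2]; n*=np.sign(n[ax]); r=(a-ce)@n; a=a[abs(r)<max(.0015,2*r.std())]
        print(nm,lb,len(a),"ce",ce.round(4),"n",n.round(4),"rms",r.std().round(4))
    b=(x>.162)&(x<.205)&(abs(y)<.017)&(z>.012)&(z<.032)&(I.min(-1)>50)
    plane("bodytop",b,2)
    r=np.hypot(y+.003,z)
    if nm=="scene": plane("light back",(x>.108)&(x<.13)&(r>.021)&(r<.029)&(I.max(-1)<70),0)
    if nm=="top":
        for yy in np.arange(-.02,.03,.01):
            m=(abs(y-yy)<.005)&(x>.08)&(x<.125)&(z>.0)&(z<.04); a=L[m]; print("light strip y",yy.round(3),"xmin",np.sort(a[:,0])[:4].round(4),"zmax",np.percentile(z[m],95).round(4))
    m=(x>.125)&(x<.16)&(abs(y)<.03)&(z>-.02)&(z<.03); a=L[m]
    for xx in(.13,.14,.15,.16,.17,.18,.19):
        m=(abs(x-xx)<.005)&(abs(y)<.04)&(abs(z)<.04); print(nm,"x",xx,"y mid",np.percentile(y[m],[4,96]).round(4),"ztop",np.percentile(z[m],90).round(4))
    if nm=="scene":
        hsv=cv2.cvtColor(I,cv2.COLOR_RGB2HSV); u,v=map(int,proj(nm,g)); M=np.zeros((420,560),np.uint8); M[v-13:v+14,u-13:u+14]=1
        M=(M>0)&(hsv[...,1]<70)&(I.max(-1)>85)&(x<.03); n,l,st,ce=cv2.connectedComponentsWithStats(M.astype(np.uint8)); i=1+np.argmax(st[1:,4])
        co=max(cv2.findContours((l==i).astype(np.uint8),cv2.RETR_EXTERNAL,cv2.CHAIN_APPROX_NONE)[0],key=len); e=cv2.fitEllipse(co)
        o,d=ray(nm,*e[0]); P=o+d*(((g+fx*.003)-o)@fx)/(d@fx); print("ring",st[i],e,"centre y,z",((P-g)@F).round(4)); a=L[(l==i)]; print("ring x",np.percentile(a[:,0],[5,50,75,90,95]).round(4))
        np.save("ringm.npy",l==i)
```

```text
[ 0.50827482 -0.20340224  0.22635741]
scene bodytop 89 ce [ 0.1888 -0.0006  0.0205] n [-0.0325  0.0121  0.9994] rms 0.0007
scene light back 79 ce [ 0.1195 -0.0046  0.008 ] n [ 9.998e-01  2.070e-02 -3.000e-04] rms 0.0009
scene x 0.13 y mid [-0.0186  0.0081] ztop 0.0146
scene x 0.14 y mid [-0.0189  0.0067] ztop 0.0149
scene x 0.15 y mid [-0.0204  0.0107] ztop 0.0163
scene x 0.16 y mid [-0.0199  0.0092] ztop 0.0162
scene x 0.17 y mid [-0.0238  0.0184] ztop 0.0199
scene x 0.18 y mid [-0.024   0.0175] ztop 0.0216
scene x 0.19 y mid [-0.0238  0.0178] ztop 0.0213
ring [198 189  17  19 174] ((205.99082946777344, 198.40133666992188), (16.46099090576172, 18.266063690185547), 24.95799446105957) centre y,z [ 0.003  -0.0016  0.002 ]
ring x [-0.3067  0.0006  0.0032  0.0043  0.0049]
top bodytop 213 ce [0.1863 0.0002 0.0227] n [-0.0025 -0.0072  1.    ] rms 0.001
light strip y -0.02 xmin [0.1004 0.1005 0.1006 0.101 ] zmax 0.0268
light strip y -0.01 xmin [0.0963 0.0963 0.0964 0.0965] zmax 0.0308
light strip y 0.0 xmin [0.0961 0.0962 0.0962 0.0963] zmax 0.0334
light strip y 0.01 xmin [0.0956 0.0963 0.0964 0.0966] zmax 0.0315
light strip y 0.02 xmin [0.0957 0.0957 0.0969 0.0973] zmax 0.027
top x 0.13 y mid [-0.0136  0.0187] ztop 0.0179
top x 0.14 y mid [-0.0135  0.02  ] ztop 0.0184
top x 0.15 y mid [-0.0141  0.0205] ztop 0.0195
top x 0.16 y mid [-0.012   0.0189] ztop 0.0178
top x 0.17 y mid [-0.0166  0.0255] ztop 0.024
top x 0.18 y mid [-0.0178  0.0259] ztop 0.024
top x 0.19 y mid [-0.0331  0.0361] ztop 0.0236
```

Run:
```python
from h import *
t=.117; fx=np.r_[np.cos(t)*np.array([.9985,.0553]),np.sin(t)]; fy=np.array([-.0553,.9985,0]); fz=np.cross(fx,fy); F=np.c_[fx,fy,fz]
s=manip.get_state(); Rm=R.from_quat(s["tool_rot"]); g=s["tool_pos"]-Rm.apply([0,0,.019])
print("tool x in F",(F.T@Rm.apply([1,0,0])).round(4),"tool z",(F.T@Rm.apply([0,0,1])).round(4))
D=np.median([manip.snapshot("scene")[1] for _ in range(3)],0); L=(cloud("scene",D)-g)@F
a=L[(L[...,0]>.031)&(L[...,0]<.048)&(abs(L[...,1])<.09)&(L[...,2]>.05)&(L[...,2]<.095)]
for _ in range(6):
    A=np.c_[a[:,1:],np.ones(len(a))]; k=np.linalg.lstsq(A,a[:,0],rcond=None)[0]; r=a[:,0]-A@k; a=a[abs(r)<max(.0012,2*r.std())]
print("gripper face x=",k.round(4),len(a),r.std())
# column vs light line, top camera, original frame
T=np.load("top0.npz"); C=cloud("top",T["D"]); 
m=(C[...,2]>.338)&(C[...,2]<.37)&(abs(C[...,0]-.765)<.03)&(abs(C[...,1]+.184)<.03); col=(C[m].max(0)+C[m].min(0))/2
LL=(C-g)@F; m=(LL[...,0]>.095)&(LL[...,0]<.118)&(abs(LL[...,1])<.045)&(LL[...,2]>-.01)&(LL[...,2]<.04); y=np.percentile(LL[m][:,1],[2,98])
print("col in F",((col-g)@F).round(4),m.sum(),"light y",y.round(4),y.mean())
# base plate edges
I=T["I"]; m=(C[...,2]>.004)&(C[...,2]<.025)&(I.max(-1)<90)&(C[...,0]>.64)&(C[...,0]<.84)&(C[...,1]<-.1)&(C[...,1]>-.27)
P=C[m]; xs=[];ys=[]
for x0 in np.arange(.675,.80,.004):
    q=P[abs(P[:,0]-x0)<.002]
    if len(q)>5: xs.append(x0); ys.append(q[:,1].max())
print("plate left edge yaw",np.degrees(np.arctan(np.polyfit(xs,ys,1)[0])))
xs=[];ys=[]
for y0 in np.arange(-.19,-.125,.004):
    q=P[abs(P[:,1]-y0)<.002]
    if len(q)>5: xs.append(y0); ys.append(q[:,0].min())
print("plate front edge yaw",-np.degrees(np.arctan(np.polyfit(xs,ys,1)[0])))
```

```text
tool x in F [ 1.e+00 -4.e-04  9.e-04] tool z [ 9.0000e-04  3.0000e-04 -1.0001e+00]
gripper face x= [0.0057 0.0074 0.0368] 354 0.0028367057645699084
col in F [0.2696 0.0056 0.0713] 244 light y [-0.0266  0.0319] 0.002612243720273256
plate left edge yaw 4.369778547031131
plate front edge yaw 3.046042967597195
```

Emit:
step_arm(rows=[[0,0.002,0.002,0,0,-0.1],[0,0,0,0,0,-0.1],[0,0,0,0,0,0],[0,0,0,0,0,0],[0,0,0,0,0,0],[0,0,0,0,0,0],[0,0,0,0,0,0],[0,0,0,0,0,0],[0,0,0,0,0,0],[0,0,0,0,0,0]])

```text
t: 21.85
tool_pos: [0.5086, -0.2043, 0.2252]
tool_rot: [0.998, 0.034, 0.059, -0.001]
ft_force: [0.1, 0.0, -0.9]
gripper_width: 0.0553
grip_force: 25.0
```

Run:
```python
from h import *
s=manip.get_state(); print(s["t"],s["tool_pos"].round(4),s["joint_velocities"].round(3),s["gripper_width"],s["grip_force"])
px=np.array([.9827,-.185]); py=np.array([.185,.9827]); k0=np.array([.4516,.2975])
for nm in("scene","top"):
    I,D=manip.snapshot(nm); c=cloud(nm,D); q=c[...,:2]-k0; x=q@px;y=q@py;z=c[...,2]
    m=(abs(x)<.03)&(abs(y)<.03)&(z>.064)&(z<.1); print(nm,"knob",m.sum(),np.percentile(np.c_[x[m],y[m],z[m]],[3,50,97],axis=0).round(4).tolist())
print(manip.finish_job())
```

```text
21.85 [ 0.5086 -0.2043  0.2252] [-0.002 -0.    -0.    -0.002  0.     0.001 -0.001] 0.055305374250469455 24.999904555734247
scene knob 36 [[-0.0056, -0.0108, 0.0659], [0.0061, -0.0056, 0.0787], [0.0142, 0.004, 0.0911]]
top knob 47 [[-0.0125, -0.01, 0.0712], [-0.0048, -0.0038, 0.0909], [0.0029, 0.0057, 0.0956]]
the job is handed in; nothing more can be done
None
```

I handed in the job at about 22 s with the slide out in its detent (knob moved 110 mm) and the ring held still at the focus point, pin up and square to the lens; by my camera measurements it is within a few millimetres and about one degree, and no result came back.

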